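# Jack up a dry-block heater and hold it

### The arm

A 6-joint arm with a two-finger parallel gripper is mounted at the origin on a cart in front of the work surface, level with it; the furniture and walls round the work are solid. World frame = base frame: x ahead of the robot, y to its left, z up, the work surface at z = 0. Lengths are in m, angles in rad, forces in N, time in s.
With the tool pointing down it reaches from about 0.425 to 0.925 m from the base axis. Payload 12.5 kg.
Tool frame: the origin (TCP) lies at the very end of the fingers, on their centre line; the grasp point (between the pads) lies 19 mm behind it; x points along the fingers, y is the direction in which the jaws open and shut, and the axes are right-handed (so a half turn about x gives the same grasp; the last joint's range is limited). The gripper opens to 85 mm and grips with 20 to 120 N. Pads are 22 mm wide; open, the fingers measure 114 mm over their backs; the gripper's body (76 mm by 85 mm) begins 54 mm behind the grasp point. The pads swing forward as they close: fully open they stand 13 mm farther back than shut.
Start: joints at [-1.403, 0.491, 1.559, -0, 1.092, -0.106], TCP at [0.169, -0.602, 0.231] pointing down, gripper open.
Joint ranges: [-3.1, 3.1], [-0.84, 2.19], [0.05, 2.79], [-1.13, 4.28], [0.06, 2.93], [-2.69, 2.69]. Speed limits (rad/s): [2.22, 2.22, 2.79, 3.14, 3.14, 3.14].

### API

Orientations are given as a unit quaternion [x, y, z, w].
In Python, from workcell import robot gives the robot as it stands.
- The arm moves only by the shell command python3 -m creep 'ROWS' [FORCE]. ROWS is JSON, one flat list of numbers, 5 for each row, row after row: the opening in per cent of the stroke, from 0 (shut) to 100 (fully open), then the shift along the tool's x, y, z in m, then the turn about the tool's x in rad. In form: [claw, x, y, z, roll, claw, x, y, z, roll, ...]. A call has 1 to 8 rows; each row is the pose to reach, as a shift and turn from the pose commanded when the call began, along the tool's axes at that moment; what a row does not reach only later rows make up. A row lasts 1/8 s, in which the tool goes at most 62.5 mm and 10.7 degrees, less where a joint would pass 70% of its speed; a pose out of reach is approached as far as the arm can. A call with a gripper value outside its range is refused whole. The fingers move at their own pace and stop on an object; FORCE is the grip in N (left out, the last holds). Time passes only in rows, so rows that repeat a pose let the fingers close. It gives the time, the measured TCP pose, the force and the opening at its end, in the units of the state.
- robot.state(): the state, without advancing time (a new reading comes with each control period).
- robot.grab_frame(name): name is "scene" or "top"; returns the picture (384x512x3 uint8, red, green, blue); there is no depth.
- robot.camera_params(name): a dict with "fx", "fy", "cx", "cy" (pixels), "rvec" (rotation vector, rad) and "tvec" (3), from world to camera coordinates, as OpenCV has them. Camera axes: x right, y down, z forward; pixel columns grow to the right and rows downward; lengths in m; the calibration is good to about 2 mm. A picture is of the moment at which its call begins. camera_params takes no time and is no camera call.
- robot.close_job(): hands the job in, once; it reports no verdict.
The state is a dict: "t": time; "joints": joint angles; "qvel": joint speeds; "tau": joint torques, N m; "eef_pos": TCP position; "orientation": TCP orientation; "force": force on the tool from outside, world axes, zero at the start; "torque": the same for the moment, N m; "width": opening from 0.0 (shut) to 1.0 (fully open).
Only numpy, scipy, OpenCV 4.12 (cv2) and the standard library are available. Lean on these libraries where they do the work, as an engineer would, in place of code of your own. Each camera call takes 0.05 s, during which the arm holds its last target.

### The job

A colleague needs to get at the front feet of the small white block heater. First press its hinged cover down until it snaps shut; then set the little lever jack upright on the bench with its saddle centred under the round lift pad of the bracket on the heater's front, let go of it, and push the jack's pump handle all the way down so that the front of the heater rises. Finish while still holding the handle fully down with the heater up, and leave the other things on the bench where they are.

Things in the scene. Friction and masses are not known exactly. Their poses are not given: they have to be found in the camera images.
- heater: Dry-block heater, a white case 130 mm deep (x), 170 mm wide (y), top at 100 mm, standing on two front rubber feet and hinged at the back to a rail fixed on the bench, so that only its front can rise. The origin is on the bench under the centre of the case; x points away from its front (front face at x = -65 mm), y to the left seen from the front, z up. Fixed in place; it weighs about 1.4 kg.
- tilt (a joint): How far the heater's front has been raised, rad: 0 standing on all feet, axis along the heater's y through x = +55 mm, z = 12 mm of heater. 0.1 lifts the pad by about 14 mm.
- cover (a joint): Opening angle of the grey hinged cover on top of the heater, rad: 0 shut, about 0.85 to 1.05 at the start (leaning open, stop at 1.15). Its hinge is at its rear edge, so its front edge goes up and back as it opens. A light hinge spring lifts it; over the last 0.1 rad a sprung catch below its front edge resists (about 6 N in all at the front edge), and below about 0.05 rad it snaps in and holds the cover shut at 0.
- cover_hinge (a point): Middle of the cover's hinge axis (along the heater's y), 103.5 mm above the bench. The cover is a plate 85 mm long from here to its front edge, 130 mm wide, 5 mm thick, outer surface 4 mm above the hinge axis when shut. Orientation turns with the cover; in its frame the plate extends to -x and the outer surface faces +z.
- cover_edge (a point): Middle of the cover's front edge, on the outer (upper) surface; a lip 34 mm wide sticks out 8 mm beyond it.
- lift_pad (a point): The marked lift point: centre of the underside of the round rubber pad (28 mm across) below the steel bracket on the heater's front, 43 mm above the bench when the heater is down. The bracket's tab above it is 44 mm wide and projects 48 mm from the front face at 47 to 55 mm height, the pad 26 mm from the front face; a dark ring on the tab's top marks the point. The bracket is clamped anywhere within 40 mm of the middle of the front. Axes as heater while down.
- jack: Lever jack, loose, 0.7 kg. Base plate 60 mm wide (y) and 8 mm thick, from x = -121 to +76 mm. The origin is on its underside, below the centre of the grey pump block, which is two upright cheeks, together 40 mm long (x) and 40 mm wide (y), from 8 to 62 mm height, the place to grip it from above (fingers closing along y). +x points to the saddle, which goes under the load; the handle points to -x.
- saddle_top (a point): Centre of the slightly domed top of the round saddle (28 mm across), 55 mm ahead (+x) of the jack's origin, 33 mm high when down; it rises 26 mm when the handle is pushed fully down (the first 10 mm only take up the gap to the pad).
- handle (a joint): Pump handle, rad: 0 raised (start), 0.42 fully down against its stop. Pivot 12 mm ahead of the jack's origin, at 50 mm height. A spring returns it when let go; with the load it needs about 10 N at its pad.
- handle_pad (a point): Centre of the upper face of the rubber push pad at the handle's end (38 mm long, 36 mm wide): 74 mm behind the jack's origin and 94 mm high when raised, about 84 mm behind and 55 mm high when fully down.
- spare_bottle: White bottle, 48 mm across, 112 mm tall, bystander; origin at the centre of its underside.
- tape_roll: Roll of tape lying flat, 68 mm across, 19 mm tall, bystander; origin at the centre of its underside.
- beaker: Glass beaker, 70 mm across, 92 mm tall, bystander; origin at the centre of its underside.
- petri_dish: Flat glass dish, 70 mm across, 16 mm tall, bystander; origin at the centre of its underside.

How it is judged:
By the outcome, as a careful person would: the job done as asked, in the order asked, and still so for the second after the job is handed in, while the arm keeps its last pose, push and grip.
It also fails if it takes over 58 s, if anything falls off the work surface, if the arm or the gripper's body presses on something with over 40 N, if the wrist force passes 120 N, or if a joint passes its speed limit or range.

## Working session

There is one attempt and no reset: what is moved stays moved. The work goes in short steps, Python scripts to look and compute and a shell command to move; the robot and the scene stay as the last step left them, time stands still between calls to the robot, and variables do not carry over. Pictures are saved under pics/ and viewed, and the job is handed in when it is done.

```bash
ls; mkdir -p pics
python3 - <<'E'
from workcell import robot
import cv2
s=robot.state(); print(s['t'],s['eef_pos'],s['orientation'],s['width'])
for n in('scene','top'):
    im=robot.grab_frame(n); cv2.imwrite(f'pics/{n}0.png',im[:,:,::-1]); print(robot.camera_params(n))
E
```

```text
pics
0.0 [ 0.16897281 -0.60147306  0.23072062] [-0.70046579 -0.09691171  0.70051337 -0.09610831] 0.998441324284205
{'fx': 407.3706013336226, 'fy': 407.3706013336226, 'cx': 249.34833688027604, 'cy': 195.0177304154744, 'rvec': array([ 1.06541767,  2.61004218, -0.75146691]), 'tvec': array([ 0.48107275, -0.18672593,  1.45848761])}
{'fx': 440.6048122153938, 'fy': 440.6048122153938, 'cx': 257.38125743269393, 'cy': 186.84857274680678, 'rvec': array([ 2.13458214, -2.18749818,  0.14186687]), 'tvec': array([-0.09880518,  0.55577978,  1.1973832 ])}
```

View pics/scene0.png

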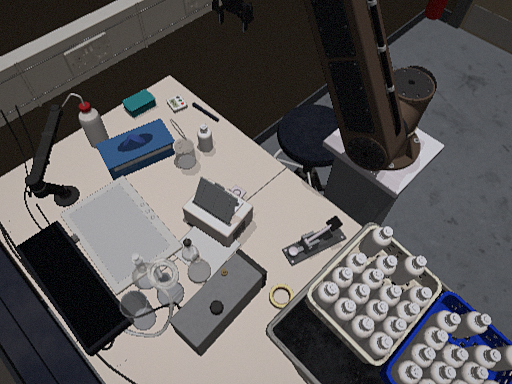

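View pics/top0.png

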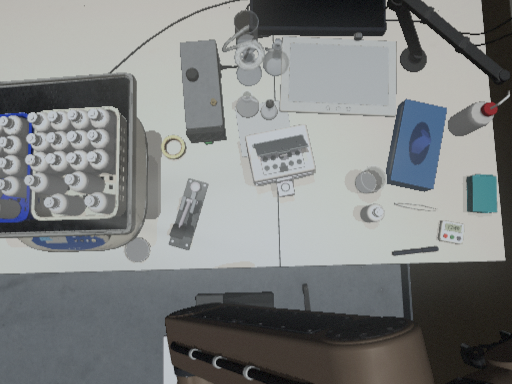

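The top picture shows the heater at about (280,155) with its bracket ring at (286,187). The jack is at about (190,213), with its saddle end up in the image. I'll zoom in.

```bash
cat > h.py <<'E'
import numpy as np, cv2
from workcell import robot
def P(n):
    c=robot.camera_params(n);R=cv2.Rodrigues(c['rvec'])[0];K=np.array([[c['fx'],0,c['cx']],[0,c['fy'],c['cy']],[0,0,1]]);return K,R,c['tvec']
def ray(n,u,v):
    K,R,t=P(n);return -R.T@t,R.T@np.linalg.inv(K)@[u,v,1]
def onz(n,u,v,z):
    o,d=ray(n,u,v);return o+d*(z-o[2])/d[2]
def proj(n,p):
    K,R,t=P(n);q=K@(R@np.asarray(p)+t);return q[:2]/q[2]
def two(a,b):
    (o1,d1),(o2,d2)=ray('scene',*a),ray('top',*b)
    A=np.c_[d1,-d2];s=np.linalg.lstsq(A,o2-o1,rcond=None)[0];p,q=o1+s[0]*d1,o2+s[1]*d2
    return (p+q)/2,np.linalg.norm(p-q)
def snap(n,tag,box=None,f=5):
    im=robot.grab_frame(n)[:,:,::-1];cv2.imwrite(f'pics/raw_{tag}.png',im)
    crop(im,tag,box,f)
def crop(im,tag,box,f):
    if box: x0,y0,x1,y1=box; im=im[y0:y1,x0:x1]
    cv2.imwrite(f'pics/{tag}.png',cv2.resize(im,None,fx=f,fy=f,interpolation=cv2.INTER_CUBIC))
E
python3 - <<'E'
from h import *
t=cv2.imread('pics/top0.png');s=cv2.imread('pics/scene0.png')
crop(t,'t0a',(230,110,330,210),6);crop(t,'t0b',(150,170,230,260),6);crop(s,'s0a',(170,165,270,255),6);crop(s,'s0b',(270,205,370,275),7)
E
```

```text
(no output)
```

View pics/t0a.png

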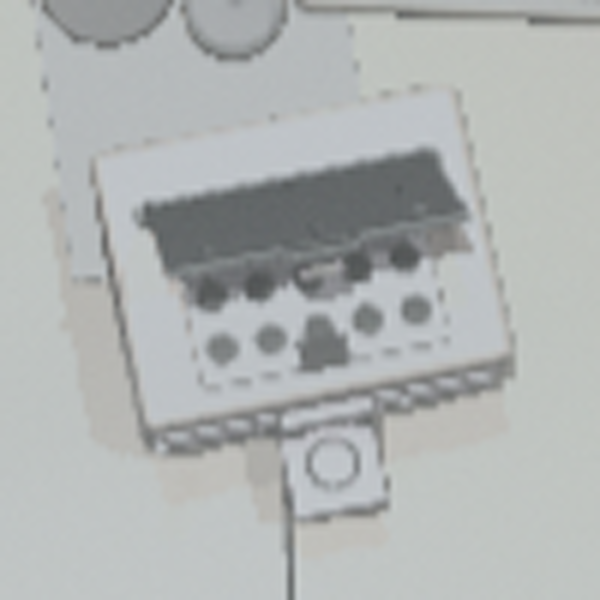

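View pics/t0b.png

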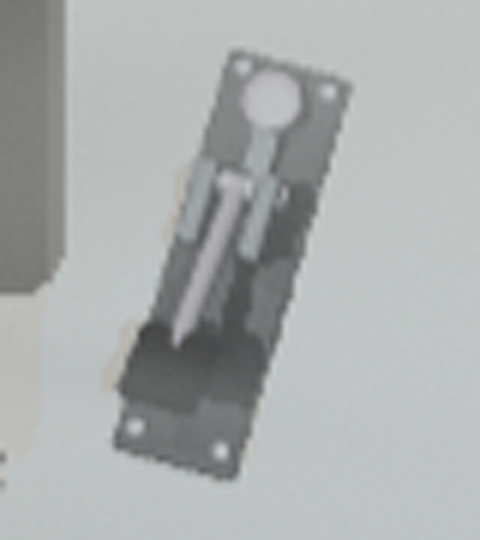

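View pics/s0a.png

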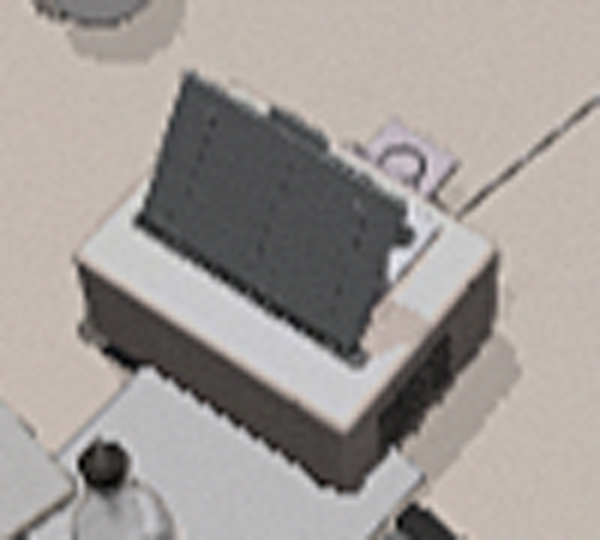

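View pics/s0b.png

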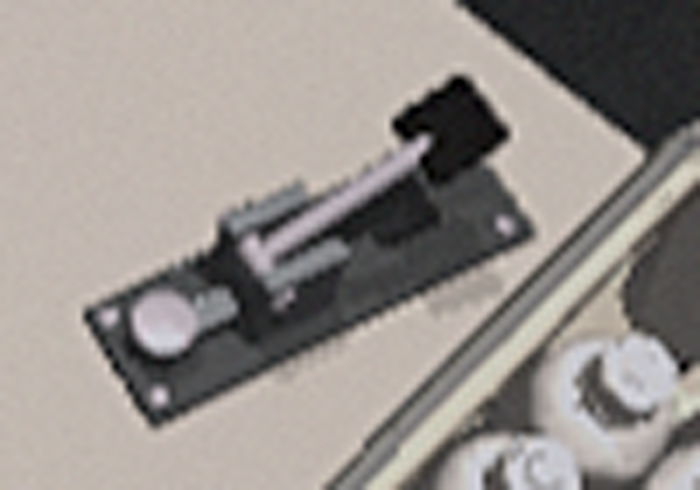

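Run:
```python
from h import *
def t(X,Y,z,x0,y0,n='top',f=6): return onz(n,x0+(X+.5)/f-.5,y0+(Y+.5)/f-.5,z)
np.set_printoptions(precision=4,suppress=True)
print('heater top'); C=[t(*p,.1,230,110) for p in [(95,157),(458,87),(512,356),(150,430)]]
for c in C: print(c)
d=lambda a,b:np.linalg.norm(a-b)
print(d(C[0],C[1]),d(C[2],C[3]),d(C[1],C[2]),d(C[0],C[3]))
ctr=sum(C)/4; fy=(C[0]+C[3]-C[1]-C[2]); print('ctr',ctr,'yaw',np.arctan2(-fy[0],fy[1]))
Cs=[t(*p,.1,170,165,'scene') for p in [(78,258),(345,428),(497,248)]]
print('scene corners',Cs)
print('ring top',t(334,462,.055,230,110),'scene',t(402,163,.055,170,165,'scene'))
J=[t(*p,.008,150,170) for p in [(232,50),(350,85),(236,480),(115,445)]]
print('jack',J,d(J[0],J[1]),d(J[1],J[2]),d(J[2],J[3]),d(J[3],J[0]))
ax=J[0]+J[1]-J[2]-J[3];y=np.arctan2(ax[1],ax[0]);u=np.array([np.cos(y),np.sin(y),0]);c=sum(J)/4
print('yaw',y,'origin',c+u*.0225)
Js=[t(*p,.008,270,205,'scene',7) for p in [(85,313),(155,428),(533,238),(470,140)]]
ax=(Js[0]+Js[1]-Js[2]-Js[3]);y=np.arctan2(ax[1],ax[0]);u=np.array([np.cos(y),np.sin(y),0]);c2=sum(Js)/4
print('scene yaw',y,'origin',c2+u*.0225)
print('saddle',t(271,99,.033,150,170),t(165,322,.033,270,205,'scene',7))
print('cheeks',t(200,200,.062,150,170),t(258,217,.062,150,170))
# cover front edge corners: scene & top
f=lambda X,Y,x0,y0:(x0+(X+.5)/6-.5,y0+(Y+.5)/6-.5)
print('cover L',two(f(410,235,170,165),f(0,0,0,0)))
print('hinge?',t(150,215,.1035,230,110),t(440,160,.1035,230,110))
print('cover front in top',f(180,275,230,110),f(470,218,230,110))
for z in (.15,.16,.17,.18): print(z,t(180,275,z,230,110),t(470,218,z,230,110), t(190,73,z,170,165,'scene'),t(410,210,z,170,165,'scene'))
```

```text
heater top
[ 0.6841 -0.0831  0.1   ]
[ 0.7124 -0.2469  0.1   ]
[ 0.5895 -0.2661  0.1   ]
[ 0.5602 -0.1047  0.1   ]
0.1661945644602556 0.16402142518761664 0.12443477305579588 0.1257399673918883
ctr [ 0.6366 -0.1752  0.1   ] yaw 0.17538415074453717
scene corners [array([ 0.7163, -0.2381,  0.1   ]), array([ 0.6862, -0.0803,  0.1   ]), array([ 0.5663, -0.1002,  0.1   ])]
ring top [ 0.5496 -0.1889  0.055 ] scene [ 0.5458 -0.1897  0.055 ]
jack [array([0.587 , 0.0845, 0.008 ]), array([0.5688, 0.0285, 0.008 ]), array([0.3839, 0.0838, 0.008 ]), array([0.4015, 0.1403, 0.008 ])] 0.05892042221607844 0.19306102958966495 0.05917232266017861 0.19371492908300036
yaw -0.2911897352785005 origin [0.5069 0.0778 0.008 ]
scene yaw -0.310838690373224 origin [0.5082 0.0814 0.008 ]
saddle [0.5598 0.0628 0.033 ] [0.559  0.0633 0.033 ]
cheeks [0.5107 0.0914 0.062 ] [0.5023 0.0652 0.062 ]
cover L (array([0.7856, 0.1828, 0.6996]), np.float64(0.1468875324015698))
hinge? [ 0.6563 -0.1071  0.1035] [ 0.6783 -0.2371  0.1035]
cover front in top (259.5833333333333, 155.41666666666666) (307.9166666666667, 145.91666666666666)
0.15 [ 0.6197 -0.119   0.15  ] [ 0.6415 -0.2435  0.15  ] [ 0.6252 -0.2537  0.15  ] [ 0.6027 -0.1228  0.15  ]
0.16 [ 0.6177 -0.1188  0.16  ] [ 0.6393 -0.2422  0.16  ] [ 0.6292 -0.2478  0.16  ] [ 0.6069 -0.1183  0.16  ]
0.17 [ 0.6157 -0.1186  0.17  ] [ 0.6372 -0.2409  0.17  ] [ 0.6331 -0.2419  0.17  ] [ 0.6111 -0.1137  0.17  ]
0.18 [ 0.6138 -0.1185  0.18  ] [ 0.635  -0.2396  0.18  ] [ 0.6371 -0.236   0.18  ] [ 0.6153 -0.1092  0.18  ]
```

Run:
```python
from h import *
from scipy.spatial.transform import Rotation as R
np.set_printoptions(precision=4,suppress=True)
s=robot.state();M=R.from_quat(s['orientation']).as_matrix();print(M)
for z in(0,.05,.1,.15,.2): print(z,onz('top',148,190,z),onz('top',120,200,z))
for p in [(0.6384,-.174,.1),(.5478,-.1893,.055),(.508,.08,.062),(.508-.055*0-.0705,.08+.0224,.094)]: print(p,proj('top',p),proj('scene',p))
# transfer: 4 ring estimates
```

```text
[[-0.0002  0.2704 -0.9628]
 [ 0.001  -0.9628 -0.2704]
 [-1.     -0.001  -0.0001]]
0 [0.556  0.2012 0.    ] [0.5291 0.281  0.    ]
0.05 [0.5498 0.1892 0.05  ] [0.524  0.2658 0.05  ]
0.1 [0.5437 0.1772 0.1   ] [0.5189 0.2506 0.1   ]
0.15 [0.5375 0.1652 0.15  ] [0.5139 0.2354 0.15  ]
0.2 [0.5314 0.1531 0.2   ] [0.5088 0.2202 0.2   ]
(0.6384, -0.174, 0.1) [279.7713 151.6781] [217.2143 205.1351]
(0.5478, -0.1893, 0.055) [285.4293 187.215 ] [236.2145 192.2122]
(0.508, 0.08, 0.062) [187.1032 203.7978] [310.2553 238.8875]
(0.4375, 0.1024, 0.094) [176.8492 229.7299] [333.7246 223.5482]
```

Run:
```python
from h import *
np.set_printoptions(precision=4,suppress=True)
f=lambda X,Y,x0,y0:(x0+(X+.5)/6-.5,y0+(Y+.5)/6-.5)
O=np.array([.6385,-.174,0]);y=.175;A=np.array([[np.cos(y),np.sin(y),0],[-np.sin(y),np.cos(y),0],[0,0,1]])
for n,a,b in [('edgeL',(410,208),(180,275)),('edgeR',(190,73),(470,218)),('hingeL',(357,360),(142,212)),('hingeR',(140,222),(435,152))]:
    p,e=two(f(*a,170,165),f(*b,230,110));print(n,p,e,A@(p-O))
```

```text
edgeL [ 0.6132 -0.116   0.1728] 0.006419089320532729 [-0.0148  0.0615  0.1728]
edgeR [ 0.6356 -0.2396  0.1751] 0.0015832900340599684 [-0.0143 -0.0641  0.1751]
hingeL [ 0.658  -0.103   0.1003] 0.0012551966397645763 [0.0316 0.0665 0.1003]
hingeR [ 0.682  -0.2343  0.0996] 0.002809073290900901 [ 0.0324 -0.067   0.0996]
```

```bash
python3 -m creep '[0,0,-0.03,-0.06,0.01, 0,0,-0.06,-0.11,0.03, 0,0,-0.085,-0.165,0.05, 0,0,-0.11,-0.22,0.07, 0,0,-0.135,-0.27,0.1, 0,0,-0.16,-0.32,0.1, 0,0,-0.185,-0.37,0.1, 0,0,-0.19,-0.38,0.1]' 40
python3 - <<'E'
from h import *
from scipy.spatial.transform import Rotation as R
s=robot.state();M=R.from_quat(s['orientation']).as_matrix()
print(M.T@(np.array([.6385,-.174,.2])-s['eef_pos']),np.arctan2(-M[1,2],-M[0,2]),s['force'])
E
```

```text
t: 1.1
eef_pos: [0.4852, -0.3137, 0.231]
orientation: [-0.704, -0.063, 0.704, -0.062]
force: [-0.6, -0.5, -0.6]
width: -0.0
[ 0.03102759 -0.11053353 -0.17548526] 0.17715159522787977 [-0.58730926 -0.52876831 -0.61995984]
```

```bash
python3 -m creep '[0,0,-0.03,-0.05,0, 0,0,-0.06,-0.095,0, 0,0,-0.09,-0.14,0, 0,0.01,-0.1105,-0.1755,0, 0,0.02,-0.1105,-0.1755,0, 0,0.02,-0.1105,-0.1755,0]'
python3 - <<'E'
from h import *
from scipy.spatial.transform import Rotation as R
s=robot.state();M=R.from_quat(s['orientation']).as_matrix()
print(M.T@(np.array([.6385,-.174,.166])-s['eef_pos']),np.arctan2(-M[1,2],-M[0,2]),s['force'])
snap('scene','s1',(150,120,290,260),5)
E
```

```text
t: 1.85
eef_pos: [0.6363, -0.1775, 0.2101]
orientation: [-0.704, -0.062, 0.705, -0.061]
force: [0.5, 0.3, 0.6]
width: -0.001
[ 0.04412361 -0.00300384 -0.00283548] 0.1734436633636905 [0.50376887 0.34283621 0.61608354]
```

View pics/s1.png

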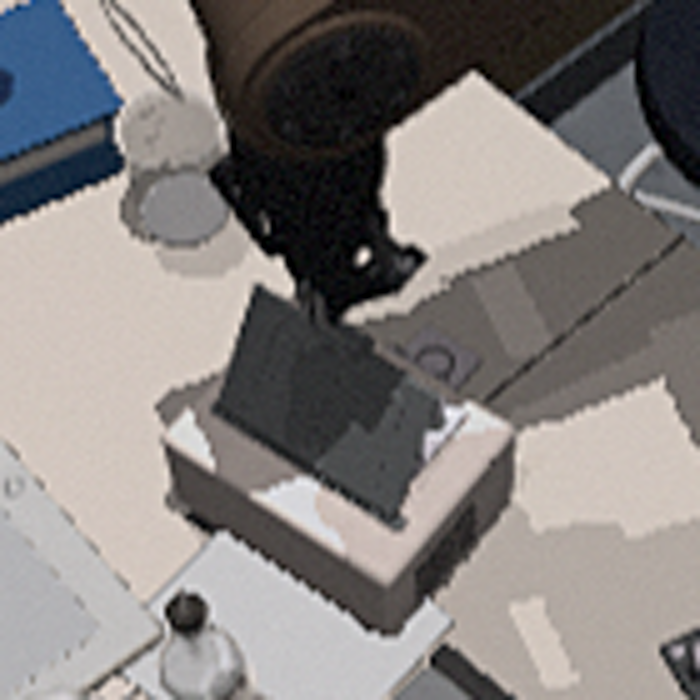

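```bash
python3 -m creep '[0,0.01,-0.003,-0.0096,0, 0,0.03,-0.003,-0.0096,0, 0,0.045,-0.003,-0.0096,0, 0,0.05,-0.003,-0.0096,0, 0,0.0555,-0.003,-0.004,0, 0,0.0616,-0.003,0.0013,0, 0,0.0719,-0.003,0.0093,0, 0,0.0719,-0.003,0.0093,0]'
python3 - <<'E'
from h import *
s=robot.state();print(s['force'],s['eef_pos'])
snap('scene','s2',(150,120,290,260),5)
E
```

```text
t: 2.9
eef_pos: [0.6266, -0.1756, 0.1387]
orientation: [-0.704, -0.061, 0.705, -0.061]
force: [0.3, 0.1, 0.5]
width: 0.001
[0.3246466  0.05316336 0.47440193] [ 0.62663972 -0.1756043   0.13865924]
```

View pics/s2.png

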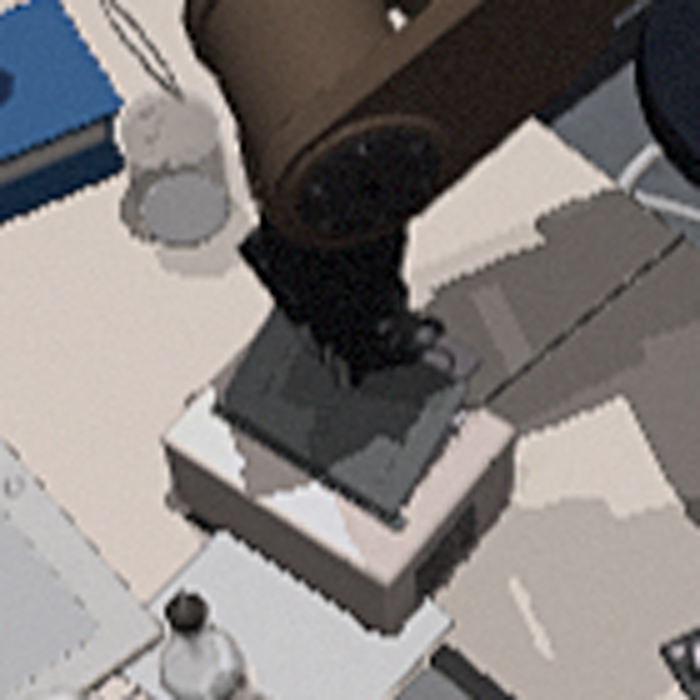

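The finger is on the outer face and the cover has come down to about half open. I'll carry on down to the catch.

```bash
python3 -m creep '[0,0.006,0,0.004,0, 0,0.012,0,0.006,0, 0,0.018,0,0.008,0, 0,0.023,0,0.01,0, 0,0.028,0,0.01,0, 0,0.032,0,0.01,0, 0,0.035,0,0.01,0, 0,0.035,0,0.01,0]'
python3 - <<'E'
from h import *
s=robot.state();print(s['force'],s['eef_pos'])
snap('scene','s3',(150,120,290,260),5)
E
```

```text
t: 3.95
eef_pos: [0.6175, -0.1774, 0.1069]
orientation: [0.705, 0.061, -0.704, 0.062]
force: [-12.4, 1.2, 28.6]
width: -0.0
[-12.40730464   1.23966163  28.55020048] [ 0.61747906 -0.17740332  0.10692405]
```

View pics/s3.png

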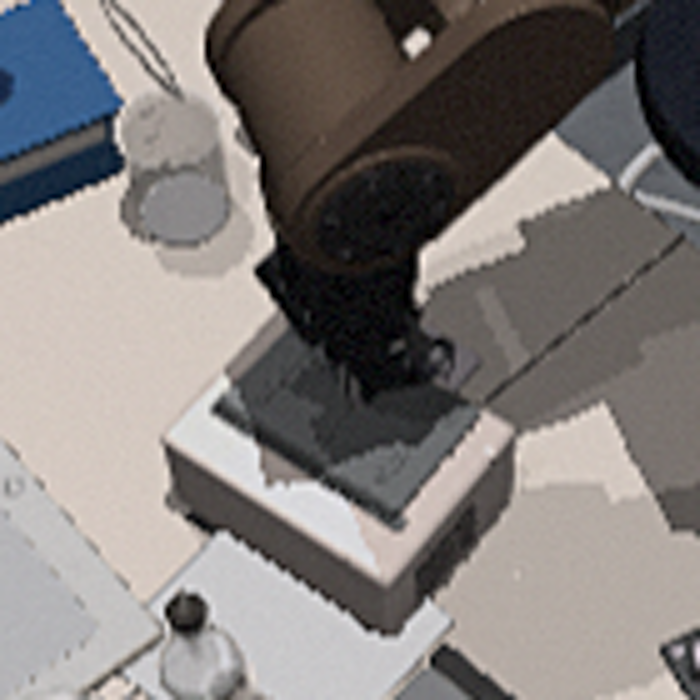

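```bash
python3 -m creep '[0,-0.03,0,0,0, 0,-0.07,0,0.005,0, 20,-0.08,-0.05,0.015,0.08, 40,-0.08,-0.1,0.025,0.18, 75,-0.08,-0.15,0.035,0.28, 75,-0.08,-0.2,0.05,0.38, 75,-0.08,-0.24,0.06,0.475, 75,-0.08,-0.271,0.064,0.475]'
python3 - <<'E'
from h import *
from scipy.spatial.transform import Rotation as R
s=robot.state();M=R.from_quat(s['orientation']).as_matrix()
print(M.T@(np.array([.5075,.079,.026])-s['eef_pos']),np.arctan2(-M[1,2],-M[0,2]),s['force'],s['joints'])
snap('scene','s4',(150,120,370,285),3.5);snap('top','t4',(140,100,340,270),4)
E
```

```text
t: 5.0
eef_pos: [0.5069, 0.0801, 0.1843]
orientation: [-0.699, 0.106, 0.699, 0.106]
force: [0.8, 0.5, 0.4]
width: 0.751
[ 0.15825725  0.00084449 -0.00094891] -0.3018601355928102 [0.81168187 0.47894495 0.40238562] [2.78861009e-02 3.92094425e-01 1.88490717e+00 8.00158941e-05
 8.64787060e-01 1.90049064e+00]
```

View pics/s4.png

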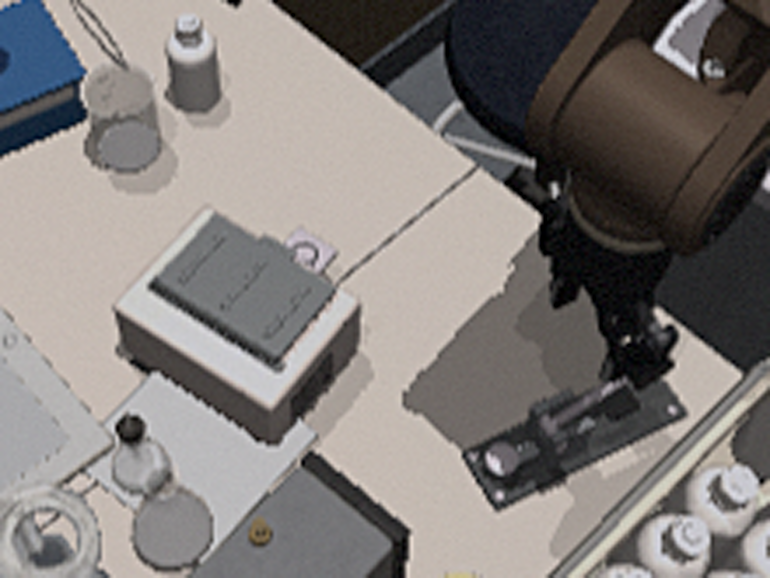

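View pics/t4.png

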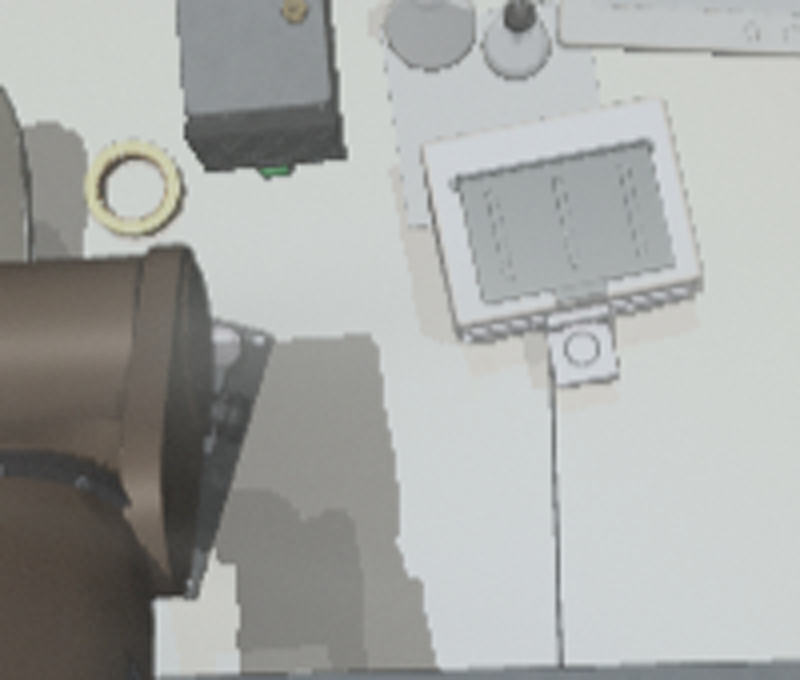

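The cover lies flat and shut in both views. The fingers are above the jack, so I'll lower halfway and check alignment and clearance to the tray.

```bash
python3 -m creep '[75,0.03,0,0,0, 75,0.06,0,-0.001,0, 75,0.09,0,-0.001,0, 75,0.1,0,-0.001,0, 75,0.1,0,-0.001,0]'
python3 - <<'E'
from h import *
from scipy.spatial.transform import Rotation as R
s=robot.state();M=R.from_quat(s['orientation']).as_matrix()
print(M.T@(np.array([.5075,.079,.026])-s['eef_pos']),s['force'])
snap('scene','s5',(250,130,400,280),5)
E
```

```text
t: 5.72
eef_pos: [0.5089, 0.0779, 0.0842]
orientation: [-0.699, 0.106, 0.699, 0.106]
force: [-0.9, -0.4, -0.0]
width: 0.747
[ 0.05819278 -0.00062384  0.00164714] [-0.88913907 -0.38773083 -0.02428374]
```

View pics/s5.png

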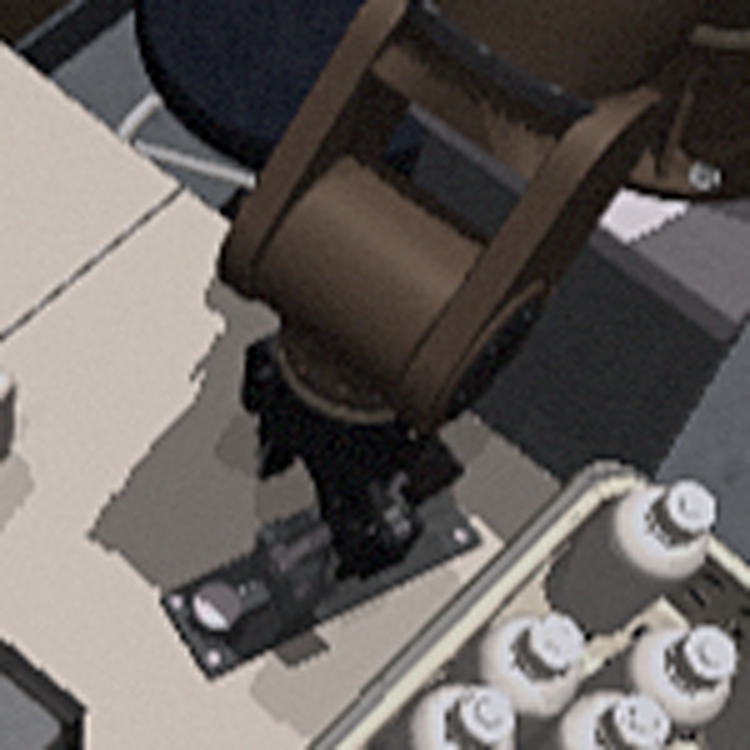

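Everything is clear, so I'll lower and grip.

```bash
python3 -m creep '[75,0.02,0,0.001,0, 75,0.04,0,0.001,0, 75,0.054,0,0.001,0, 75,0.056,0,0.001,0, 35,0.056,0,0.001,0, 20,0.056,0,0.001,0, 20,0.056,0,0.001,0, 20,0.056,0,0.001,0]' 50
python3 - <<'E'
from h import *
s=robot.state();print(s['force'],s['torque'])
snap('scene','s6',(250,130,400,280),5)
E
```

```text
t: 6.78
eef_pos: [0.5083, 0.0786, 0.0292]
orientation: [0.7, -0.106, -0.699, -0.106]
force: [-0.4, 0.9, 6.7]
width: 0.459
[-0.36778943  0.87629429  6.69285358] [-0.15032814  0.12181426 -0.10464199]
```

View pics/s6.png

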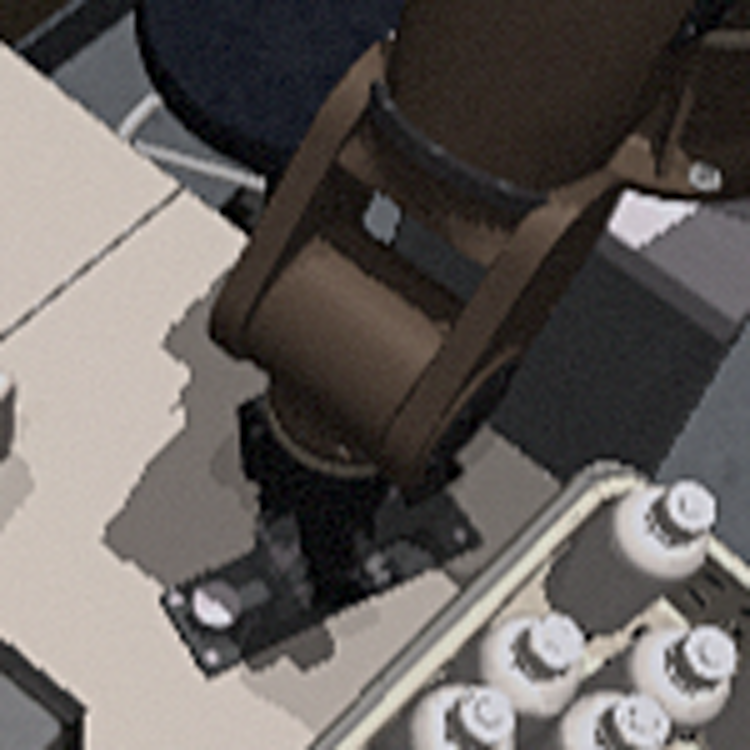

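Opening reads 39 mm, so the pump block is gripped. Next I'll lift and carry the jack to a staging point in front of the bracket.

```bash
python3 -m creep '[20,0,0,0,0, 20,-0.02,0,0,0, 20,-0.05,0,0,0, 20,-0.08,0.01,0,0, 20,-0.1,0.03,0,-0.03, 20,-0.1,0.06,-0.002,-0.08, 20,-0.1,0.1,-0.004,-0.14, 20,-0.1,0.14,-0.007,-0.2]' 80
python3 -m creep '[20,0,0.035,0.004,-0.06, 20,0,0.07,0.008,-0.12, 20,0,0.105,0.012,-0.18, 20,0,0.135,0.016,-0.24, 20,0,0.145,0.018,-0.277, 20,0,0.145,0.018,-0.277]'
python3 - <<'E'
from h import *
from scipy.spatial.transform import Rotation as R
s=robot.state();M=R.from_quat(s['orientation']).as_matrix()
print(M.T@(np.array([.4394,-.2085,.033])-s['eef_pos']),np.arctan2(-M[1,2],-M[0,2]),s['force'],s['width'])
snap('scene','s7',(180,100,340,260),5);snap('top','t7',(180,100,340,270),4)
E
```

```text
t: 7.82
eef_pos: [0.4721, -0.0581, 0.1282]
orientation: [-0.706, 0.035, 0.706, 0.035]
force: [0.9, 0.5, -6.4]
width: 0.457
t: 8.57
eef_pos: [0.4399, -0.2, 0.1281]
orientation: [-0.704, -0.062, 0.705, -0.061]
force: [0.2, 0.1, -6.7]
width: 0.453
[0.09514542 0.00837316 0.00186565] 0.17413567151795406 [ 0.23677411  0.10674203 -6.74205305] 0.4534848096509807
```

View pics/s7.png

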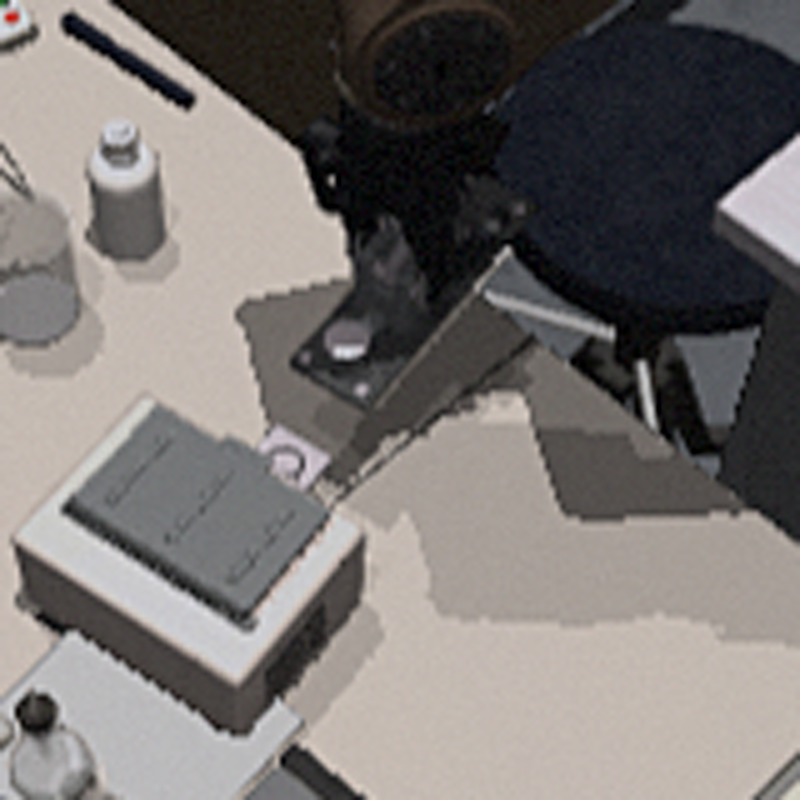

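View pics/t7.png

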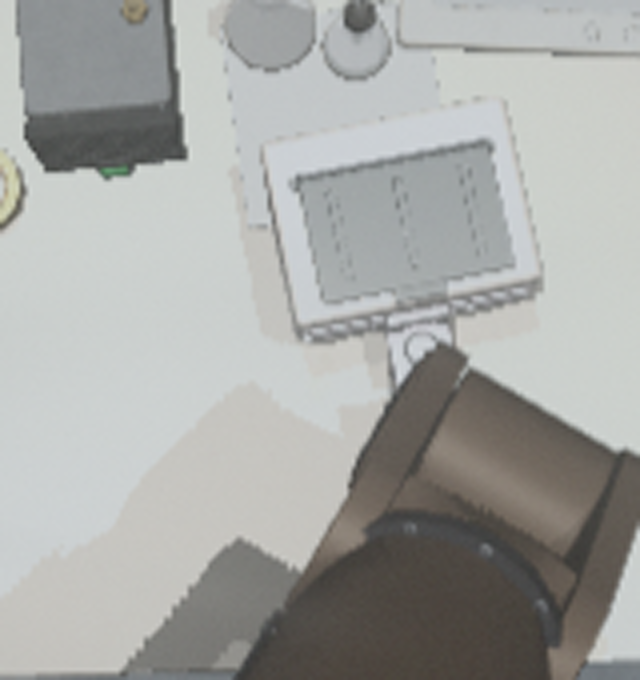

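Run:
```python
from h import *
np.set_printoptions(precision=4,suppress=True)
im=cv2.imread('pics/raw_s7.png')
g=im[150:185,235:265].astype(int); hsv=cv2.cvtColor(im,cv2.COLOR_BGR2GRAY)[150:185,235:265]
for off in(0,):
    m=(hsv>110).astype(np.uint8); n,l,st,c=cv2.connectedComponentsWithStats(m)
    for i in range(1,n):
        if 10<st[i,4]: print(st[i],c[i]+[235,150])
y=.174;f=np.array([np.cos(y),np.sin(y),0])
tcp=np.array([.4399,-.2,0])
for u in [(249.0,167.7)]:
    p=onz('scene',*u,.132);print(p, (p-tcp)@f,(p-tcp)@[-f[1],f[0],0])
print('table edge',onz('top',280,265,0))
im=cv2.imread('pics/raw_s4.png');crop(im,'s4r',(220,170,260,210),15)
im=cv2.imread('pics/raw_t4.png');crop(im,'t4r',(265,170,305,210),15)
```

```text
[  0   0  16   9 111] [241.3964 153.3063]
[10 16  8  6 21] [248.381  169.4286]
[ 3 25  7  5 11] [240.9091 177.    ]
[ 0.4929 -0.1894  0.132 ] 0.054070540988888326 0.0012506769311664662
table edge [ 0.3344 -0.1708  0.    ]
```

View pics/s4r.png

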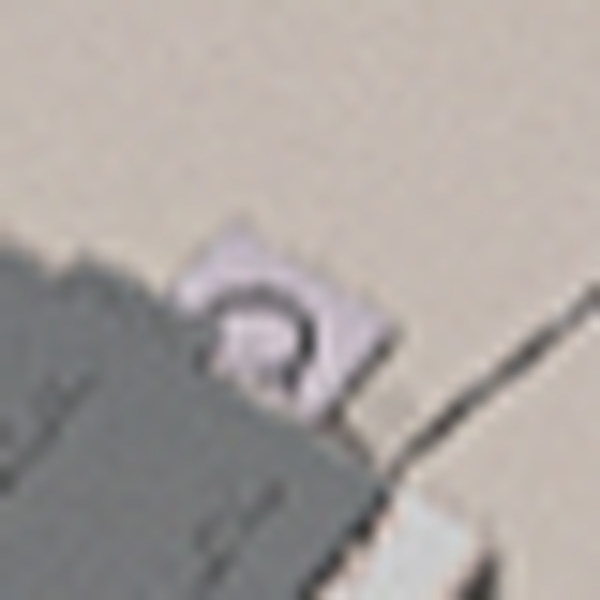

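View pics/t4r.png

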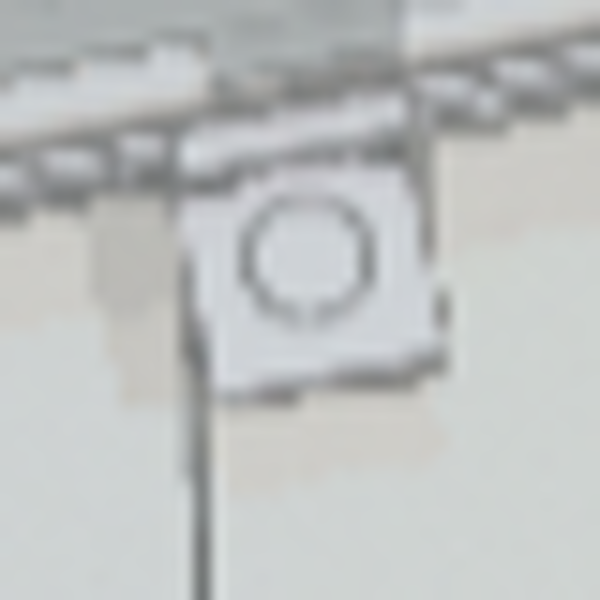

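Run:
```python
from h import *
from scipy.spatial.transform import Rotation as R
np.set_printoptions(precision=4,suppress=True)
a=onz('top',285.0,186.8,.055);b=onz('scene',237.0,192.5,.055);print(a,b)
pad=(a+b)/2;pad[2]=0
y=.174;f=np.array([np.cos(y),np.sin(y),0]);l=np.array([-f[1],f[0],0])
T=pad-.0538*f-.001*l;T[2]=.033
s=robot.state();M=R.from_quat(s['orientation']).as_matrix()
print(pad,T,M.T@(T-s['eef_pos']),M.T@(T-.06*f-s['eef_pos']))
```

```text
[ 0.549  -0.1882  0.055 ] [ 0.5468 -0.1868  0.055 ]
[ 0.5479 -0.1875  0.    ] [ 0.4951 -0.1978  0.033 ] [ 0.0952  0.0083 -0.0544] [0.0952 0.0082 0.0056]
```

```bash
python3 -m creep '[20,0.03,0.008,0.003,0, 20,0.06,0.008,0.003,0, 20,0.085,0.008,0.003,0, 20,0.095,0.008,0.003,0, 20,0.095,0.008,0.003,0, 20,0.095,0.008,-0.015,0, 20,0.095,0.008,-0.03,0, 20,0.095,0.008,-0.03,0]'
python3 - <<'E'
from h import *
from scipy.spatial.transform import Rotation as R
s=robot.state();M=R.from_quat(s['orientation']).as_matrix()
print(M.T@(np.array([.4951,-.1978,.033])-s['eef_pos']),s['force'],s['torque'])
snap('scene','s8',(180,120,320,240),5.5);snap('top','t8',(230,130,330,230),6)
E
```

```text
t: 9.68
eef_pos: [0.4731, -0.2021, 0.0339]
orientation: [0.705, 0.062, -0.704, 0.063]
force: [-0.5, -0.0, -6.7]
width: 0.456
[ 0.00096494 -0.00037814 -0.02244454] [-4.55297365e-01 -1.44254895e-03 -6.73648696e+00] [ 0.09708705 -0.01327376  0.00688046]
```

View pics/s8.png

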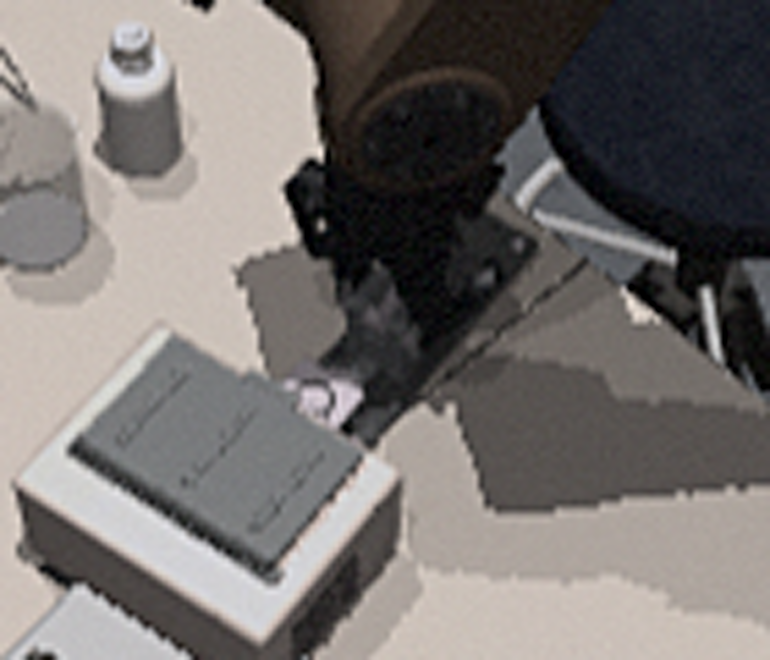

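View pics/t8.png

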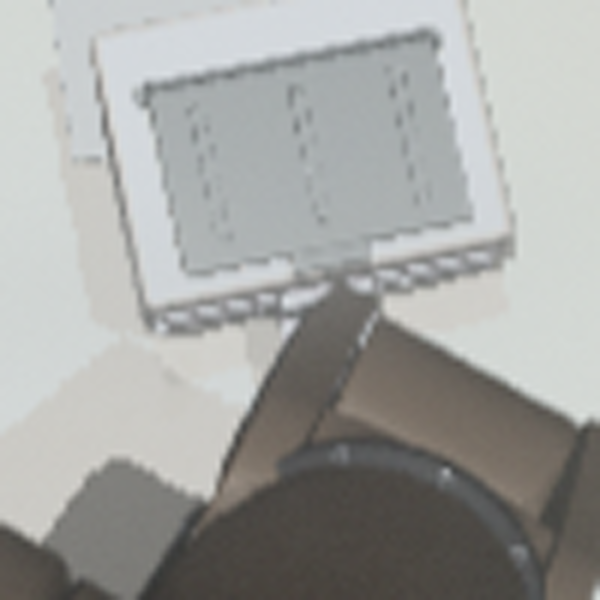

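There's no contact and the jack is going under the tab. I'll complete the slide and set it down.

```bash
python3 -m creep '[20,0,0,-0.01,0, 20,0,0,-0.019,0, 20,0,0,-0.0225,0, 20,0,0,-0.0225,0, 20,0.003,0,-0.0225,0, 20,0.005,0,-0.0225,0, 20,0.005,0,-0.0225,0]'
python3 - <<'E'
from h import *
from scipy.spatial.transform import Rotation as R
s=robot.state();M=R.from_quat(s['orientation']).as_matrix()
print(M.T@(np.array([.4951,-.1978,.033])-s['eef_pos']),s['force'],s['torque'])
E
```

```text
t: 10.65
eef_pos: [0.4932, -0.1983, 0.0293]
orientation: [0.704, 0.062, -0.704, 0.062]
force: [-3.7, 3.1, 9.6]
width: 0.457
[-0.00371574 -0.0001558  -0.0019241 ] [-3.74128001  3.07560522  9.61405249] [0.24114816 0.56831977 0.01736556]
```

```bash
python3 -m creep '[40,0.004,0,-0.0225,0, 75,0,0,0,0, 75,0,0,0,0, 75,-0.03,0,0,0, 75,-0.08,0,0,0, 75,-0.14,0,0.01,0, 75,-0.14,-0.05,0.01,0, 75,-0.14,-0.1,0.01,0]' | head -0; echo
```

```text
Exception ignored on flushing sys.stdout:
BrokenPipeError: [Errno 32] Broken pipe
```

I made an error in that call. Its first row repeated the earlier -0.0225 shift, so it was an extra forward push. I'll check what it did.

Run:
```python
from h import *
s=robot.state();print(s['t'],s['eef_pos'],s['force'],s['width'])
snap('scene','s9',(180,120,320,240),5.5);snap('top','t9',(230,130,330,230),6)
```

```text
11.65 [ 0.4665256  -0.10089998  0.16933715] [ 1.18448403 -0.11090068  0.76660127] 0.7491359986388619
```

View pics/s9.png

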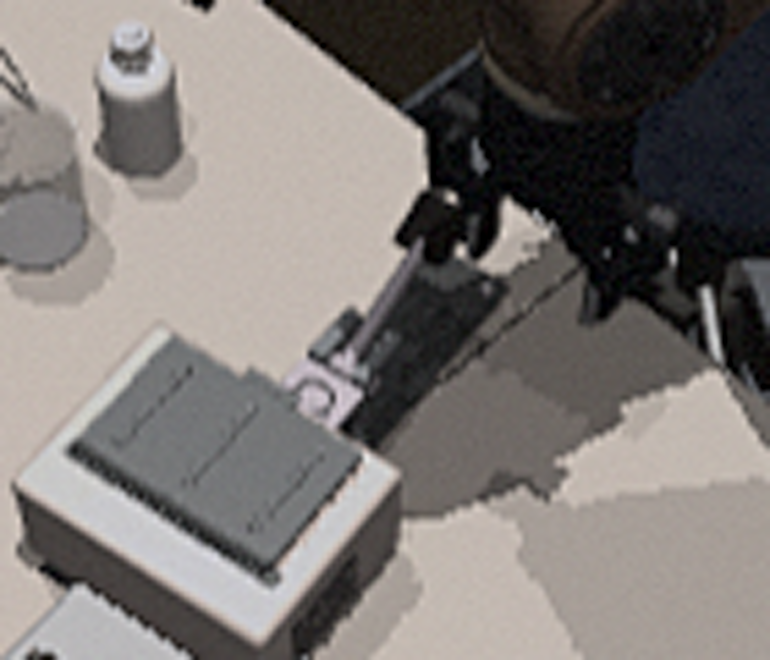

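View pics/t9.png

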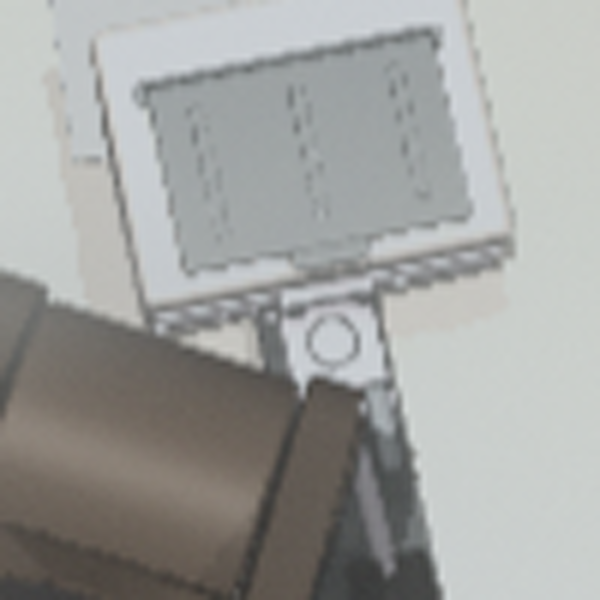

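The jack is upright but probably shifted. I'll move the arm clear and measure it from above.

```bash
python3 -m creep '[75,-0.02,-0.05,0,0, 75,-0.03,-0.1,0,0, 75,-0.03,-0.15,0,0, 75,-0.03,-0.17,0,0]'
python3 - <<'E'
from h import *
snap('scene','s10',(220,140,300,230),7);snap('top','t10',(250,160,330,260),6)
E
```

```text
t: 12.25
eef_pos: [0.4366, 0.0676, 0.1988]
orientation: [0.705, 0.063, -0.704, 0.063]
force: [0.3, 1.0, -0.5]
width: 0.752
```

View pics/s10.png

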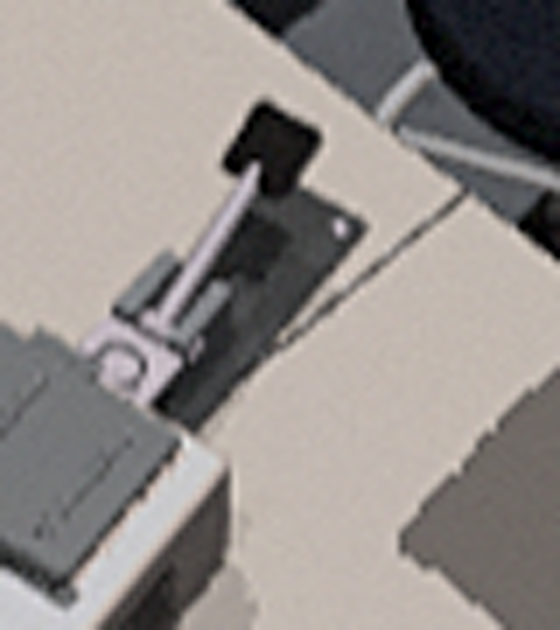

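View pics/t10.png

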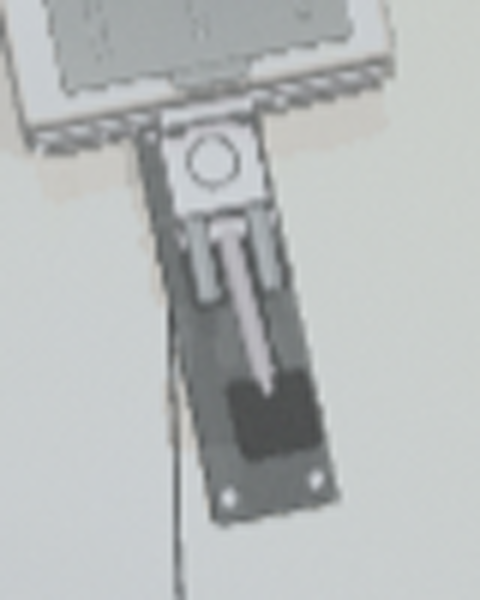

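Run:
```python
from h import *
np.set_printoptions(precision=4,suppress=True)
def t(X,Y,z,x0=250,y0=160,n='top',f=6): return onz(n,x0+(X+.5)/f-.5,y0+(Y+.5)/f-.5,z)
r=[t(213,525,.008),t(338,498,.008)]
side=t(140,150,.008)
d=r[0]-r[1];print('rear width',np.linalg.norm(d),'yaw rear',np.arctan2(-d[0],d[1]))
e=side-r[0];print('yaw side',np.arctan2(e[1],e[0]),np.linalg.norm(e))
# right side line: (270,170)->(338,498)
e=t(272,185,.008)-r[1];print('yaw right',np.arctan2(e[1],e[0]))
y=.19
for y in(.17,.2):
    f=np.array([np.cos(y),np.sin(y),0]);l=np.array([-f[1],f[0],0])
    print('origin by rear',(r[0]+r[1])/2+f*.121,'saddle',(r[0]+r[1])/2+f*.176)
c=t(233.5,255,.062);print('cheeks',c,'handlepad',t(276,415,.094),'ring',t(213,160,.055))
cs=(t(165,282,.062,220,140,'scene',7));print('scene cheeks',t(150,282,.062,220,140,'scene',7),t(207,307,.062,220,140,'scene',7))
print('scene rear R corner',t(367,228,.008,220,140,'scene',7),'pad',t(272,147,.094,220,140,'scene',7))
```

```text
rear width 0.060091643544655286 yaw rear 0.18549018684305976
yaw side 0.16172676504305264 0.18023434570131258
yaw right 0.17166763984755196
origin by rear [ 0.5089 -0.1953  0.008 ] saddle [ 0.5631 -0.186   0.008 ]
origin by rear [ 0.5082 -0.1917  0.008 ] saddle [ 0.5621 -0.1808  0.008 ]
cheeks [ 0.506  -0.1958  0.062 ] handlepad [ 0.4324 -0.2096  0.094 ] ring [ 0.5505 -0.1884  0.055 ]
scene cheeks [ 0.5079 -0.2091  0.062 ] [ 0.499  -0.1814  0.062 ]
scene rear R corner [ 0.3853 -0.186   0.008 ] pad [ 0.4319 -0.208   0.094 ]
```

Run:
```python
from h import *
from scipy.spatial.transform import Rotation as R
s=robot.state();M=R.from_quat(s['orientation']).as_matrix()
print(M.T@(np.array([.5016,-.1964,.030])-s['eef_pos']),np.arctan2(-M[1,2],-M[0,2]))
```

```text
[ 0.16867615  0.27085039 -0.01700764] 0.17824514959198517
```

```bash
python3 -m creep '[75,0,0.05,-0.003,0, 75,0,0.1,-0.006,0, 75,0,0.15,-0.01,0, 75,0,0.2,-0.014,0, 75,0.02,0.25,-0.016,0, 75,0.06,0.271,-0.017,0, 75,0.08,0.271,-0.017,0, 75,0.08,0.271,-0.017,0]'
python3 - <<'E'
from h import *
from scipy.spatial.transform import Rotation as R
s=robot.state();M=R.from_quat(s['orientation']).as_matrix()
print(M.T@(np.array([.5016,-.1964,.030])-s['eef_pos']),np.arctan2(-M[1,2],-M[0,2]),s['force'])
E
```

```text
t: 13.35
eef_pos: [0.5, -0.1992, 0.1171]
orientation: [-0.704, -0.062, 0.705, -0.061]
force: [-0.1, 0.4, 0.5]
width: 0.749
[ 0.08705885 -0.00236901 -0.0022583 ] 0.17442893944472132 [-0.1218507   0.36993466  0.52149073]
```

```bash
python3 -m creep '[75,0.03,-0.0015,-0.001,0, 75,0.06,-0.0015,-0.001,0, 75,0.084,-0.0015,-0.001,0, 75,0.086,-0.0015,-0.001,0, 35,0.086,-0.0015,-0.001,0, 20,0.086,-0.0015,-0.001,0, 20,0.086,-0.0015,-0.001,0, 20,0.086,-0.0015,-0.001,0]' 50
```

```text
t: 14.35
eef_pos: [0.5017, -0.1965, 0.0339]
orientation: [0.705, 0.062, -0.704, 0.062]
force: [-0.4, 2.7, 7.0]
width: 0.462
```

```bash
python3 -m creep '[20,-0.003,0,0,0, 20,-0.005,0,0,0, 20,-0.005,0,0.004,0, 20,-0.005,0,0.008,0, 20,-0.005,0,0.0107,0, 20,-0.005,0,0.0107,0, 20,-0.005,0,0.0107,0]'
python3 - <<'E'
from h import *
s=robot.state();print(s['eef_pos'],s['force'])
E
```

```text
t: 15.22
eef_pos: [0.4909, -0.1984, 0.0376]
orientation: [0.705, 0.062, -0.704, 0.062]
force: [0.3, 0.1, -7.1]
width: 0.46
[ 0.49085716 -0.19843334  0.03759325] [ 0.25663507  0.06036696 -7.13303718]
```

```bash
python3 -m creep '[20,0.002,0,0,0, 20,0.0045,0,0,0, 20,0.0045,0,0,0, 45,0.0045,0,0,0, 75,0.0045,0,0,0, 75,0.0045,0,0,0, 75,-0.02,0,0,0, 75,-0.06,0,0,0]'
python3 -m creep '[75,-0.05,0,0,0, 75,-0.07,-0.05,0,0, 75,-0.07,-0.1,0,0, 75,-0.07,-0.15,0,0, 75,-0.07,-0.2,0,0, 75,-0.07,-0.25,0,0, 75,-0.07,-0.27,0,0]'
python3 - <<'E'
from h import *
snap('scene','s11',(220,140,300,230),7);snap('top','t11',(250,160,330,260),6)
E
```

```text
t: 16.23
eef_pos: [0.4904, -0.1982, 0.0972]
orientation: [-0.704, -0.062, 0.705, -0.062]
force: [0.7, 0.5, 0.4]
width: 0.75
t: 17.1
eef_pos: [0.4429, 0.0696, 0.1675]
orientation: [0.704, 0.063, -0.704, 0.063]
force: [-0.4, -0.2, 0.1]
width: 0.748
```

View pics/s11.png

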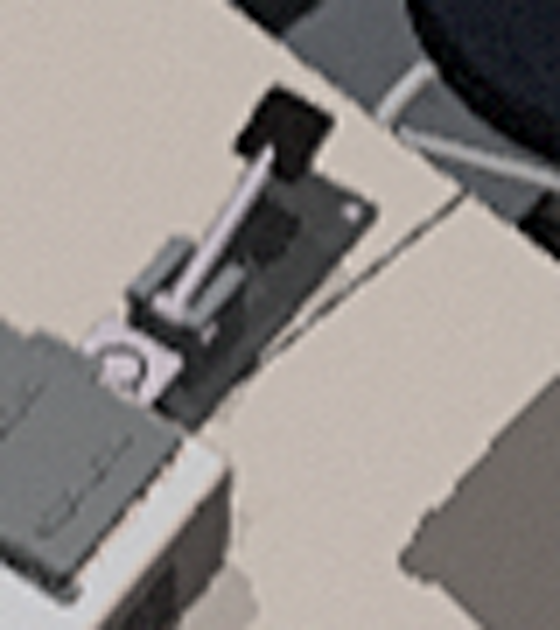

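View pics/t11.png

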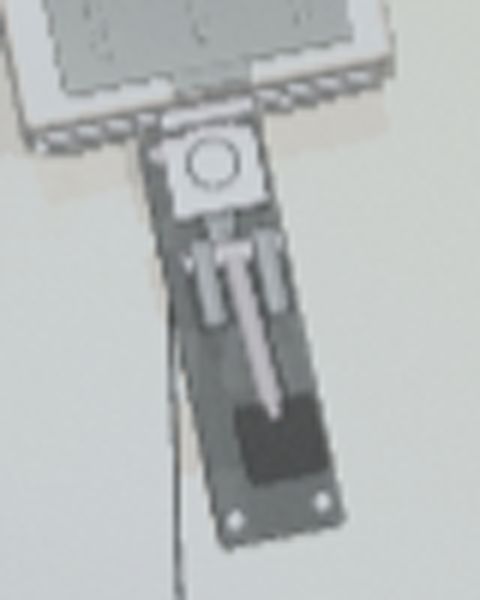

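Run:
```python
from h import *
np.set_printoptions(precision=4,suppress=True)
def t(X,Y,z,x0=250,y0=160,n='top',f=6): return onz(n,x0+(X+.5)/f-.5,y0+(Y+.5)/f-.5,z)
def s(X,Y,z): return t(X,Y,z,220,140,'scene',7)
y=.175;f=np.array([np.cos(y),np.sin(y),0]);l=np.array([-f[1],f[0],0])
ring=t(213,162,.055);rs=s(121,368,.055);print(ring,rs)
def rep(n,p,r): print(n,p,'pad-rel along',(r-p)@f,'lat',(r-p)@l)
a,b=t(222,550,.008),t(346,521,.008);d=a-b;print('yaw',np.arctan2(-d[0],d[1]),np.linalg.norm(d))
rep('rear (176)',(a+b)/2,ring)
rep('cheeks (55)',t(240,277,.062),ring)
rep('pad (129)',t(281,440,.094),ring)
e=t(273,205,.008)-b;print('yaw right',np.arctan2(e[1],e[0]))
rep('s cheeks (55)',(s(162,268,.062)+s(220,292,.062))/2,rs)
rep('s pad (129)',s(284,133,.094),rs)
# compare with original picture: same features rel to saddle
def o(X,Y,z): return t(X,Y,z,150,170)
y=-.3;f=np.array([np.cos(y),np.sin(y),0]);l=np.array([-f[1],f[0],0]);sd=o(271,99,.033)
rep('orig rear',(o(236,480,.008)+o(115,445,.008))/2,sd);rep('orig pad',o(195,365,.094),sd);rep('orig cheeks',o(229,208.5,.062),sd)
```

```text
[ 0.5496 -0.1884  0.055 ] [ 0.5462 -0.1881  0.055 ]
yaw 0.20196639710935224 0.059782020108084276
rear (176) [ 0.3784 -0.2193  0.008 ] pad-rel along 0.1739628582983821 lat 0.000661156452349054
cheeks (55) [ 0.4959 -0.1984  0.062 ] pad-rel along 0.054604889080275096 lat 0.0005231875483083309
pad (129) [ 0.4214 -0.2114  0.094 ] pad-rel along 0.13020462767946436 lat 0.0002900196273287725
yaw right 0.19102047767436453
s cheeks (55) [ 0.4938 -0.197   0.062 ] pad-rel along 0.05312059018942992 lat -0.00033529804304727705
s pad (129) [ 0.4224 -0.2099  0.094 ] pad-rel along 0.12572382529023285 lat -0.00012560408286096977
orig rear [0.3927 0.112  0.008 ] pad-rel along 0.1741965787661695 lat 0.0023294505370832818
orig pad [0.4354 0.0887 0.094 ] pad-rel along 0.1265217305962079 lat 0.012009426160932823
orig cheeks [0.5065 0.0783 0.062 ] pad-rel along 0.0554845791762272 lat 0.0009511249002353564
```

The jack is centred under the pad to within about 2 mm along and 1 mm across. Next is the handle: fingers shut, above the push pad.

Run:
```python
from h import *
from scipy.spatial.transform import Rotation as R
s=robot.state();M=R.from_quat(s['orientation']).as_matrix()
print(M.T@(np.array([.4215,-.2107,.115])-s['eef_pos']),np.arctan2(-M[1,2],-M[0,2]))
```

```text
[0.05245309 0.27146455 0.07102704] 0.17845896271513734
```

```bash
python3 -m creep '[0,0,0.05,0.015,0, 0,0,0.1,0.03,0, 0,0,0.15,0.045,0, 0,0,0.2,0.06,0, 0,0,0.25,0.07,0, 0,0.02,0.272,0.071,0, 0,0.04,0.272,0.071,0, 0,0.04,0.272,0.071,0]' 40
python3 - <<'E'
from h import *
from scipy.spatial.transform import Rotation as R
s=robot.state();M=R.from_quat(s['orientation']).as_matrix()
print(M.T@(np.array([.4215,-.2107,.094])-s['eef_pos']),s['force'])
snap('scene','s12',(200,110,320,230),6)
E
```

```text
t: 18.2
eef_pos: [0.4204, -0.2134, 0.1264]
orientation: [-0.704, -0.062, 0.705, -0.061]
force: [0.1, 0.1, 0.3]
width: -0.001
[ 0.03243139 -0.0024279  -0.00165224] [0.10058878 0.10888622 0.2869226 ]
```

View pics/s12.png

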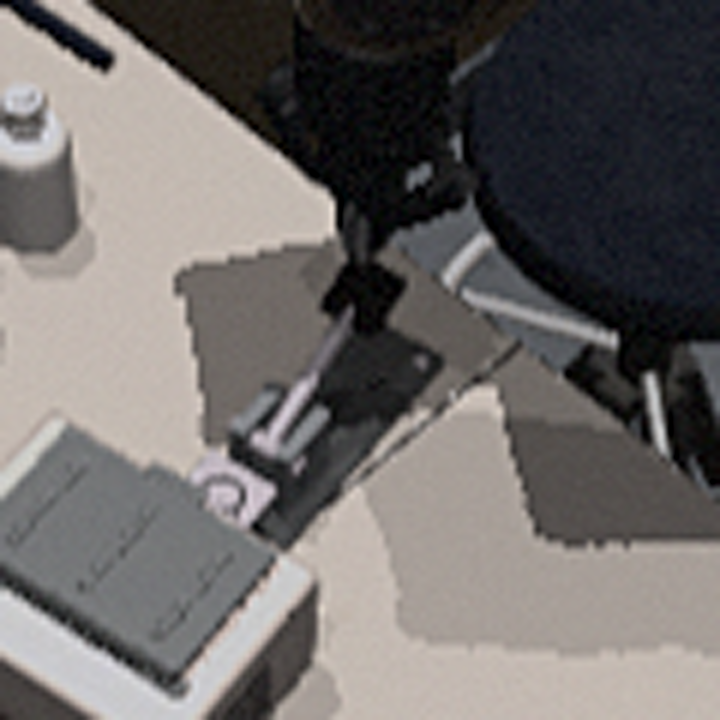

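```bash
python3 -m creep '[0,0.015,-0.002,-0.001,0, 0,0.028,-0.002,-0.001,0, 0,0.034,-0.002,0,0, 0,0.04,-0.002,0.002,0, 0,0.045,-0.002,0.004,0, 0,0.051,-0.002,0.0056,0, 0,0.051,-0.002,0.0056,0]'
python3 - <<'E'
from h import *
s=robot.state();print(s['eef_pos'],s['force'])
snap('scene','s13',(200,110,320,230),6)
E
```

```text
t: 19.12
eef_pos: [0.4153, -0.2118, 0.0763]
orientation: [0.704, 0.062, -0.704, 0.062]
force: [-1.1, 1.5, 7.3]
width: 0.001
[ 0.41531534 -0.21181799  0.07631527] [-1.14180764  1.50379415  7.25221942]
```

View pics/s13.png

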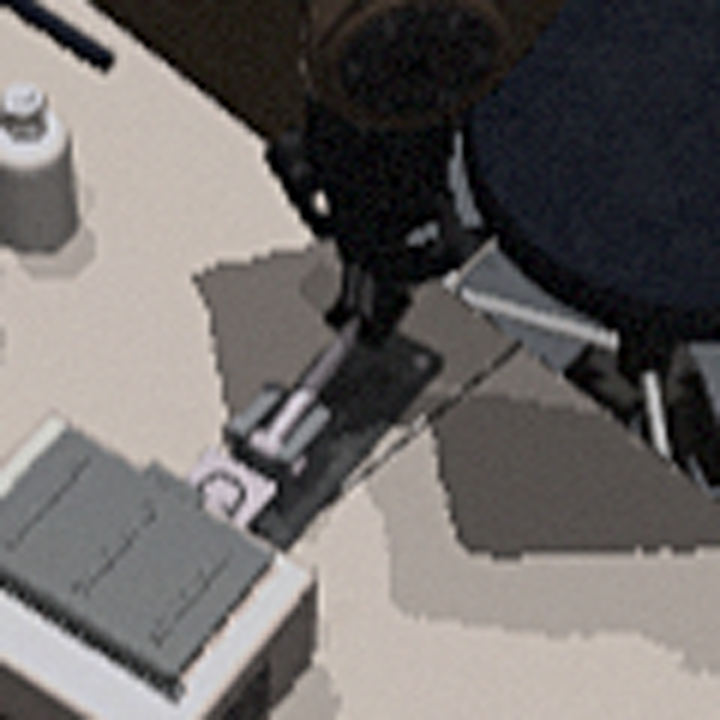

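The handle is moving and the reaction is 7 N. I'll continue to the stop.

```bash
python3 -m creep '[0,0.005,0,0.001,0, 0,0.01,0,0.002,0, 0,0.015,0,0.003,0, 0,0.019,0,0.0033,0, 0,0.022,0,0.0033,0, 0,0.024,0,0.0033,0, 0,0.024,0,0.0033,0]'
python3 - <<'E'
from h import *
s=robot.state();print(s['eef_pos'],s['force'])
snap('scene','s14',(180,110,320,230),5.5)
E
```

```text
t: 20.05
eef_pos: [0.4121, -0.2124, 0.0537]
orientation: [0.705, 0.062, -0.704, 0.062]
force: [-6.4, 1.5, 30.9]
width: -0.002
[ 0.4120771  -0.21244484  0.05374863] [-6.36028292  1.49385727 30.93644377]
```

View pics/s14.png

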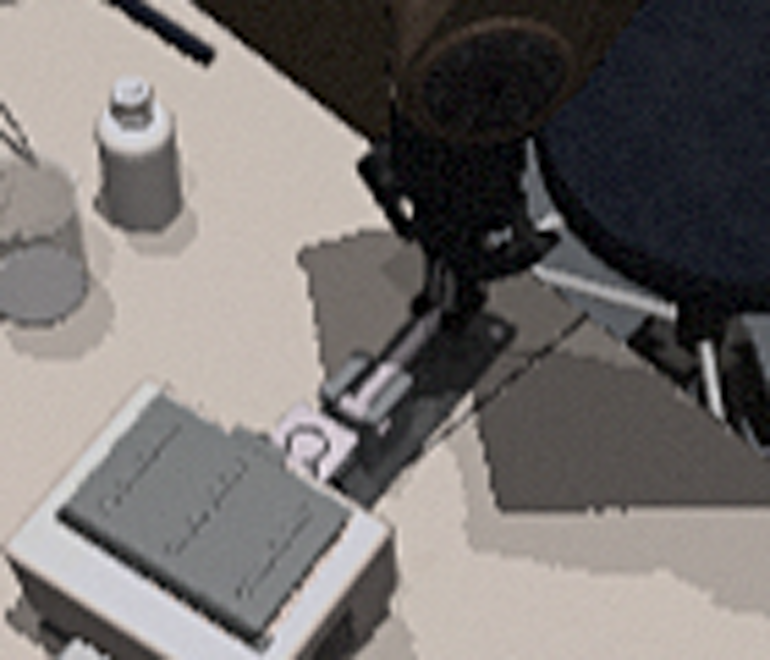

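Run:
```python
from h import *
np.set_printoptions(precision=2,suppress=True)
import math
O=np.array([.6385,-.174,0]);y=.175;A=np.array([[np.cos(y),-np.sin(y),0],[np.sin(y),np.cos(y),0],[0,0,1]])
def W(p,t):
    q=np.array(p)-[.055,0,.012];c,s=math.cos(t),math.sin(t)
    return O+A@(np.array([c*q[0]+s*q[2],q[1],-s*q[0]+c*q[2]])+[.055,0,.012])
for n,p in [('ring',(-.091,0,.055)),('frontL',(-.065,.085,.1)),('frontR',(-.065,-.085,.1))]:
    for t in(0,.11): print(n,t,proj('scene',W(p,t)),proj('top',W(p,t)))
a=cv2.imread('pics/raw_s11.png');b=cv2.imread('pics/raw_s14.png')
crop(np.hstack([a[160:250,170:270],b[160:250,170:270]]),'cmp',None,4)
snap('top','t14',(230,110,330,210),6)
s=robot.state();print(s['force'],s['t'])
a=cv2.imread('pics/raw_t11.png');b=cv2.imread('pics/raw_t14.png')
crop(np.hstack([a[110:210,230:330],b[110:210,230:330]]),'cmpt',None,4)
```

```text
ring 0 [235.84 192.31] [285.61 186.82]
ring 0.11 [234.69 190.78] [285.59 184.1 ]
frontL 0 [253.67 204.28] [253.41 181.48]
frontL 0.11 [251.71 204.51] [252.62 176.98]
frontR 0 [208.24 176.49] [316.   168.97]
frontR 0.11 [205.8  176.37] [315.82 164.37]
[-6.44  2.34 30.84] 20.15
```

View pics/cmp.png

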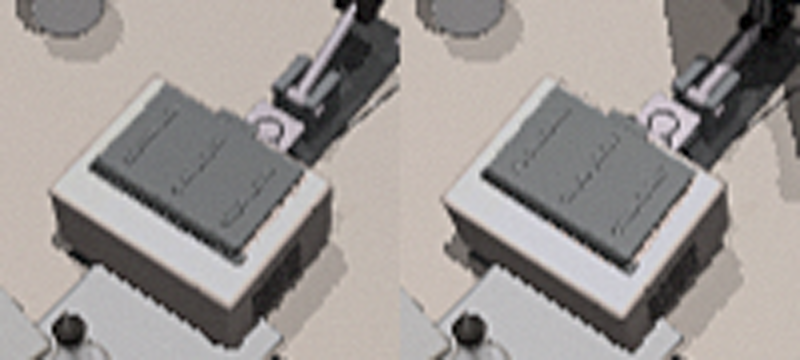

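View pics/cmpt.png

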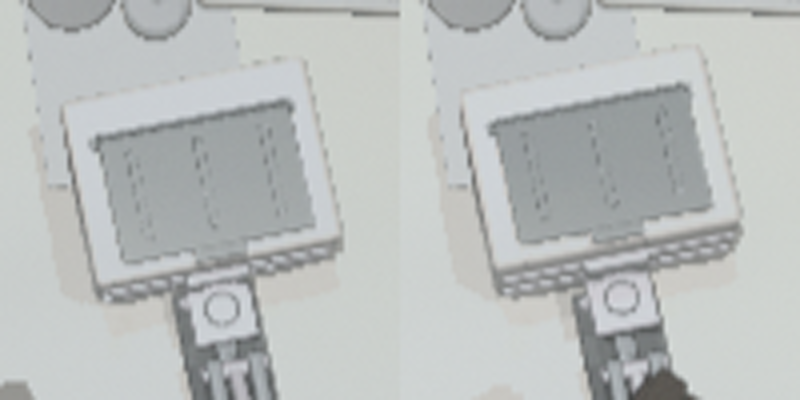

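The front edge has moved by about 4.5 px and the ring by about 2.7 px in the top view. That matches a tilt of about 0.11 rad. I'll hold briefly and hand in.

```bash
python3 -m creep '[0,0,0,0,0, 0,0,0,0,0, 0,0,0,0,0]'
python3 - <<'E'
from h import *
print(robot.close_job())
E
```

```text
t: 20.52
eef_pos: [0.4121, -0.2125, 0.0538]
orientation: [0.705, 0.062, -0.704, 0.063]
force: [-6.0, 2.6, 29.5]
width: -0.002
the job is handed in; nothing more can be done
None
```

The heater's front is up, and I handed the job in at 20.5 s with the arm still holding the pump handle fully down. I pressed the cover shut first, then set the jack under the bracket's lift pad, let go of it and pushed the handle down.

**One mistake, corrected:** while letting go of the jack, I entered a row that repeated an earlier shift. It pushed the jack about 11 mm too far under the heater. I measured the offset, gripped the jack again, lifted it about 4 mm, moved it back and released it.

**Last checks:**
- **Cover:** it was still flat and shut in both views with the heater raised.
- **Jack position:** measured before pumping, the saddle was within about 2 mm along and 1 mm across of the pad centre by most features. The two cameras differed by up to about 3 mm, and the scene view of the handle pad read 3 mm off along. The jack looked upright and did not visibly shift under load.
- **Handle:** the fingertip stopped at 54 mm height, against about 55 mm expected for fully down. The push was steady at about 30 N, well above the 10 N needed.
- **Lift:** in the top view the heater's front edge moved about 4.5 px and the ring about 2.7 px. That matches a tilt of about 0.11 rad, or roughly 16 mm at the pad.
- **Other things on the bench:** I did not measure them. My moves stayed clear of them, and those in view at the end looked unmoved.

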